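Let the glass shelf down onto its brackets with the jack's release lever

ROBOT

A 6-joint arm with a two-finger parallel gripper is mounted at the origin on the work surface. World frame = base frame: x ahead of the robot, y to its left, z up, the work surface at z = 0. Lengths are in m, angles in rad, forces in N, time in s.
With the tool pointing down it reaches from about 0.3 to 0.875 m from the base axis. Payload 6.4 kg.
Tool frame: the origin (TCP) lies where the fingers leave the gripper's body, on its centre line; the fingertips stand 73 mm ahead of it and the grasp point (between the pads) lies 54 mm ahead of it; z points along the fingers, y is the line along which they close (so a half turn about z gives the same grasp; the last joint's range is limited). The gripper opens to 85 mm and grips with 20 to 120 N. Pads are 22 mm wide; open, the fingers measure 114 mm over their backs; the gripper's body (76 mm by 85 mm) begins 54 mm behind the grasp point. The pads swing forward as they close: fully open they stand 13 mm farther back than shut.
Start: joints at [-1.337, 0.181, 1.607, -0, 1.354, -0.206], TCP at [0.245, -0.52, 0.304] pointing down, gripper open.
Joint ranges: [-2.99, 2.99], [-0.89, 2.07], [0.3, 2.58], [-1.14, 4.28], [0, 2.63], [-3.12, 3.12]. Speed limits (rad/s): [2.57, 2.57, 3.01, 3.14, 3.14, 3.14].

INTERFACE

Orientations are given as a unit quaternion [w, x, y, z].
In Python, from bench import ctrl gives the robot as it stands.
- The arm moves only by the tool carry_out, never from a script. Its argument "steps" is one flat list of numbers, 7 for each row, row after row: the shift along the tool's x, y, z in m, then the turn, a rotation vector about the tool's x, y, z in rad, then the opening, from 0 (shut) to 1 (fully open). In form: [dx, dy, dz, wx, wy, wz, claw, dx, dy, dz, wx, wy, wz, claw, ...]. A call has 1 to 20 rows; each row is the pose to reach, as a shift and turn from the pose commanded when the call began, along the tool's axes at that moment; what a row does not reach only later rows make up. A row lasts 1/10 s, in which the tool goes at most 50 mm and 8.59 degrees, less where a joint would pass 70% of its speed; a pose out of reach is approached as far as the arm can. A call with a gripper value outside its range is refused whole. The fingers move at their own pace and stop on an object; the grip force is fixed at half the most. Time passes only in rows, so rows that repeat a pose let the fingers close. It gives the time, the measured TCP pose, the force, the opening and the grip force at its end, in the units of the state.
- ctrl.get_obs(): the state, without advancing time (a new reading comes with each control period).
- ctrl.camera(name): name is "scene" or "top" or "wrist"; returns the picture (400x640x3 uint8, red, green, blue); there is no depth.
- ctrl.camera_params(name): a dict with "vertical_fov" (degrees; the focal length in pixels is half the picture's height over the tangent of half this angle, whatever the lens; pixels are square), "cx", "cy" (the principal point, pixels), "k1" (the pictures are not rectified: a ray, as slopes to the right and down, at radius r is drawn at 1 + k1 r^2 times it, then the intrinsics apply), "cam_to_world" (4x4, takes a point from camera to world coordinates); the wrist camera has in their place "hand_eye" (4x4, takes a point from camera to tool coordinates, whose origin is the TCP and whose axes are the flange's). Camera axes: x right, y down, z forward; pixel columns grow to the right and rows downward; lengths in m; the calibration is good to about 2 mm. A picture is of the moment at which its call begins: read the wrist's pose just before it. camera_params takes no time and is no camera call.
- ctrl.hand_in(): hands the job in; it is judged then, once.
The state is a dict: "time_s": time; "q": joint angles; "dq": joint speeds; "joint_efforts": joint torques, N m; "eef_pos": TCP position; "eef_rot": TCP orientation; "wrist_force": force on the tool from outside, world axes, zero at the start; "torque": the same for the moment, N m; "opening": opening from 0.0 (shut) to 1.0 (fully open); "grasp_force": force on a finger pad.
Only numpy, scipy, OpenCV 4.12 (cv2) and the standard library are available. Lean on these libraries where they do the work, as an engineer would, in place of code of your own. Each camera call takes 0.05 s, during which the arm holds its last target. There are 200 camera calls.

TASK

The glass shelf with the canister on it is held up off its chrome brackets by the small hydraulic jack beneath. Crack the jack's release lever open just enough that the shelf sinks slowly (never faster than 2.5 cm a second) onto its brackets, then open it on until the ram has dropped at least a centimetre clear of the resting glass, and push the lever fully shut again. The lever is springy: never push it sideways harder than about 15 N, and leave the shelf, the canister and the things around untouched.

Things in the scene. Friction and masses are not known exactly. Their poses are not given: they have to be found in the camera images.
- rig: The fixed lift unit on the worktop: an aluminium valve block with a steel spindle and the release lever on top nearest the robot, a copper pipe to a grey bottle-shaped jack 200 mm behind it (towards the unit's +x), and one chrome bracket on each side of the jack, 150 mm left and right of it. Origin on the worktop under the lever's axis; x points from the lever's axis to the jack, z up.
- pivot (a point): Point on the lever's and spindle's vertical turning axis, 112 mm above the worktop, at mid-thickness of the lever bar. Below it is the valve block, 58 mm square and 90 mm tall. Axes as rig.
- post (a point): Centre of the top of the lever's upright black round post, the part to hold or push: 16 mm in diameter, top 158 mm above the worktop, free for 42 mm above the flat bar (bar top at 116 mm). It stands 75 mm from the spindle's axis, on the unit's -x side (towards the robot) when shut, and moves on a level circle about the pivot. The glass begins 130 mm beyond the axis on the +x side.
- spindle (a joint): Angle of the valve spindle under the lever, rad: 0 = shut on its seat (fully shut: below 0.03; the ram is then locked), growing as it opens anticlockwise seen from above (post from the unit's -x side towards its -y side), 1.5 = open stop. It stays where it is left. Stiff to turn: about 2 to 6 N at the post, more at a stop.
- lever (a joint): How far the springy lever is bent against the spindle, rad; 0 when not pushed, + when pushed in the opening direction. Bends 0.01 rad for about each 1.1 N pushed at the post, so the post's own angle about the pivot is spindle + bend. Past 0.15 rad (16 N) either way it is strained.
- ram (a joint): How far the ram has sunk from its top position, m (0 to 0.07). Its flat black saddle, 100 by 120 mm, carries the glass; saddle top 200 mm above the worktop at 0. The glass meets the brackets at about 0.045; from 0.055 the saddle is 1 cm clear of it. Relieved of the glass the ram stops, and sinks on by its own weight (under 22 mm/s) only with the spindle opened further: 1.4 rad is always enough.
- glass: The loose clear glass shelf, 140 mm (x) by 360 mm (y), 8 mm thick, 0.6 kg; origin at the centre of its underside. It starts to sink with the ram at an unknown spindle angle, 0.15 to 1.05 rad, differing with load and friction; from there each 0.1 rad more adds 15 to 40 mm/s. It may slow or stop again as it sinks, then needs a little more. Turning back stops it at once. Limit 25 mm/s.
- seat (a point): Centre of the place on the chrome brackets where the glass's underside comes to rest, 155 mm above the worktop, 200 mm beyond the lever's axis (along the unit's x). The glass starts about straight above it.
- canister: White ceramic canister with a latch lid, 92 mm in diameter, 110 mm tall, standing loose on the glass; content and so mass unknown (0.2 to 1.2 kg). Origin at the centre of its underside.
- bowl: Stainless steel clothes peg bowl, 120 mm in diameter, 50 mm tall, on the worktop beside the valve block; leave alone. Origin under its centre.
- acrylic_box: Clear acrylic box with a sliding lid, 120 by 90 mm, 70 mm tall, on the worktop on the other side of the valve block; leave alone. Origin under its centre.
- dustpan: Blue plastic dustpan, 160 by 200 mm with a handle, 45 mm tall, on the worktop to the left; leave alone. Origin under the pan's centre.
- brush: Bamboo-handled brush, about 200 mm long, lying on the worktop to the right; leave alone. Origin under its middle.
Things that resemble listed ones, but are neither listed nor needed, are in the scene too. What is shaped like the canister but pink or turquoise is not meant.

How it is judged:
On the way, in this order (a step that is already met when the one before it is completed fails the run):
1. the shelf is sinking: less than 20 mm above its brackets, not yet on them (z of glass in the frame of seat between 0.004 and 0.02 m), for 0.05 s.
2. the glass rests on the brackets and the ram has dropped clear (z of glass in the frame of seat between -0.003 and 0.003 m and horizontal distance between glass and seat below 0.02 m and angle between glass's own z axis and vertical below 0.03 rad and z of canister in the frame of glass between 0.004 and 0.012 m and angle between canister's own z axis and vertical below 0.1 rad and value of joint ram above 0.055 m), for 0.2 s.
At the end, for the whole second after the job is handed in: the glass lies at rest on its brackets (underside within 3 mm of the seat height, within 20 mm of its centred place, level within 0.03 rad), the canister stands upright on it (within 0.1 rad), the ram stands still, sunk to 0.055 m or more, and the spindle is shut (below 0.03 rad) (all of step 2 and value of joint spindle below 0.03 rad and linear speed of glass below 0.01 m/s and velocity of joint ram below 0.002 m/s); the robot touches nothing.
It fails at once if the ram sinks faster than 25 mm/s (velocity of joint ram above 0.025 m/s).
It fails at once if the springy lever is bent more than 0.15 rad either way (pushed harder than 16 N) (value of joint lever above 0.15 rad or value of joint lever below -0.15 rad).
It fails at once if the robot touches the glass or the canister (contact force between any of the arm, the fingers and glass above 0.5 N or contact force between any of the arm, the fingers and canister above 0.5 N).
It fails at once if a thing beside the work is moved more than 15 mm (distance of any of bowl, acrylic_box, dustpan, brush from where it was at the start of the episode above 0.015 m).
It also fails if it takes over 72 s, if anything falls off the work surface, if the arm or the gripper's body presses on something with over 40 N, if the wrist force passes 120 N, or if a joint passes its speed limit or range.

## Working session

There is one attempt and no reset: what is moved stays moved. The work goes in short steps, Python scripts to look and compute and a tool call to move; the robot and the scene stay as the last step left them, time stands still between calls to the robot, and variables do not carry over. Pictures are saved under pics/ and viewed, at most 10 in all, crops included, and the job is handed in when it is done.

Besides the shell and the picture viewer there is one more tool, called after "Emit:" by a JSON object that holds its "method" and its "body", one argument or row to a line. carry_out: Moves the arm, as the interface text tells. Its arguments: {"type":"object","properties":{"steps":{"type":"array"}},"required":["steps"]}

```bash
mkdir -p pics; cat > h.py <<'E'
import numpy as np, cv2
from bench import ctrl
def save(n,f):
    im=ctrl.camera(n); cv2.imwrite('pics/'+f,im[:,:,::-1]); return im
def K(n):
    p=ctrl.camera_params(n); f=200/np.tan(np.radians(p['vertical_fov'])/2); return p,f
def ray(n,u,v,T=None):
    p,f=K(n); x=np.array([(u-p['cx'])/f,(v-p['cy'])/f]); s=x.copy()
    for _ in range(20): s=x/(1+p['k1']*(s@s))
    T=np.array(p['cam_to_world']) if T is None else T
    return T[:3,3],T[:3,:3]@np.r_[s,1]
def plane(n,u,v,z,T=None):
    o,d=ray(n,u,v,T); return o+d*(z-o[2])/d[2]
def tri(a,b):
    (o1,d1),(o2,d2)=a,b
    s=np.linalg.lstsq(np.c_[d1,-d2],o2-o1,rcond=None)[0]
    p,q=o1+d1*s[0],o2+d2*s[1]; return (p+q)/2,np.linalg.norm(p-q)
E
python3 - <<'E'
from h import *
a=save('scene','s0.png');b=save('top','t0.png')
for n in('scene','top'):
    p,f=K(n);print(n,f,p['k1'],np.round(p['cam_to_world'],3).tolist())
o=ctrl.get_obs();print(o)
E
```

```text
scene 412.9366781162104 -0.09977126125418255 [[-0.707, 0.591, -0.388, 1.093], [0.707, 0.597, -0.379, 0.498], [0.007, -0.542, -0.84, 1.158], [0.0, 0.0, 0.0, 1.0]]
top 492.86353023687366 -0.020939623062103473 [[-0.011, -0.985, 0.173, 0.39], [-1.0, 0.014, 0.02, 0.022], [-0.022, -0.172, -0.985, 1.608], [0.0, 0.0, 0.0, 1.0]]
{'time_s': 0.1, 'q': array([-1.33726263e+00,  1.81479908e-01,  1.60787029e+00, -1.57014611e-05,
        1.35380452e+00, -2.06317519e-01]), 'dq': array([ 0.0004511 , -0.00014504, -0.00442102,  0.00013334, -0.00184264,
       -0.00055765]), 'joint_efforts': array([ 7.01394970e-05, -4.45875514e+01, -3.52239490e+01, -1.63958593e-04,
        4.10686320e-03, -1.75042487e-05]), 'eef_pos': array([ 0.24475365, -0.51989983,  0.30308498]), 'eef_rot': array([-7.80858264e-04,  9.75913014e-01,  2.18158610e-01, -1.82926574e-05]), 'wrist_force': array([-0.41236176, -0.64766526,  0.49147137]), 'torque': array([ 0.0279729 ,  0.03344938, -0.00201662]), 'grasp_force': 0.0, 'opening': 0.9977811016888325}
```

View pics/s0.png

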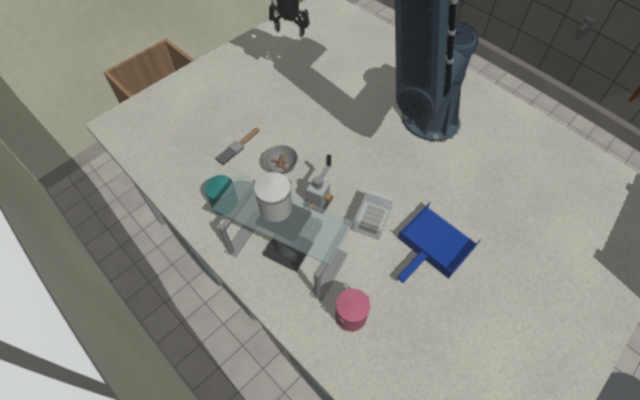

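View pics/t0.png

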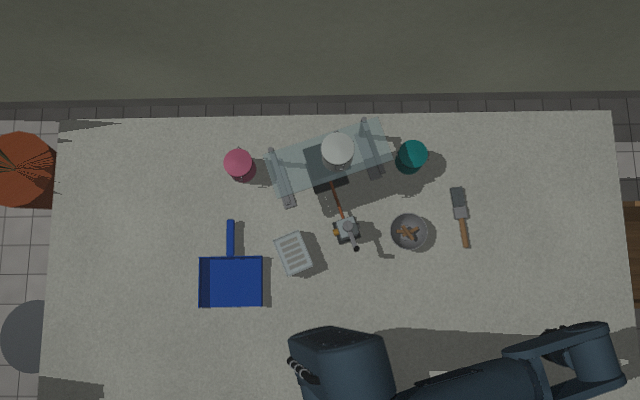

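The scene view shows the canister at (273,197), the valve block at (317,190) and the lever's black post at (328,160). The top view has the post at (356,248) and the block at (347,229). Other dark things that could be mistaken for the post are the jack saddle (scene (285,250), top (330,150)) and the gripper (scene (288,12)). White canister vs pink (scene (352,308)) and turquoise (scene (219,188)): white is meant. I'll check the post in one crop.

```bash
python3 - <<'E'
from h import *
a=cv2.imread('pics/s0.png')[140:220,270:370];b=cv2.imread('pics/t0.png')[200:280,300:400]
r=lambda i:cv2.resize(i,None,fx=4,fy=4,interpolation=cv2.INTER_CUBIC)
cv2.imwrite('pics/c0.png',np.hstack([r(a),r(b)]))
E
```

```text
(no output)
```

View pics/c0.png

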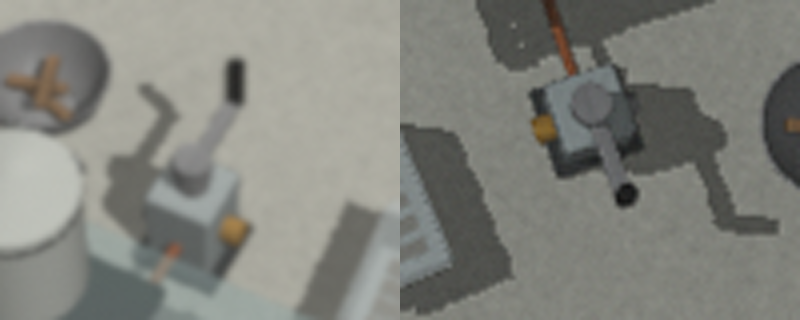

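The crop confirms the black upright post on the lever: top at scene (328.7,156) and top view (356.5,248.5). The spindle cap is at scene (318.2,178.7) and top (348,226).

```bash
python3 - <<'E'
from h import *
P=tri(ray('scene',328.7,156),ray('top',356.5,248.5));C=tri(ray('scene',318.2,178.7),ray('top',348,226))
print(P,C)
p=plane('top',356.5,248.5,.158);c=plane('top',348,226,C[0][2]);d=c-p;print(p,c,np.linalg.norm(d[:2]),np.arctan2(d[1],d[0]))
for n,u,v in(('bowl',409,232),('box',294,254)): print(n,plane('top',u,v,.03))
p=ctrl.camera_params('wrist');print(np.round(p['hand_eye'],3).tolist(),p['vertical_fov'])
E
```

```text
(array([ 0.50193377, -0.06262902,  0.15634265]), np.float64(0.0003241106914778012)) (array([ 0.5718636 , -0.03961334,  0.12680381]), np.float64(0.002143198554287253))
[ 0.50190407 -0.06266231  0.158     ] [ 0.57252274 -0.04046617  0.12680381] 0.07402476053763823 0.30453282328330555
bowl [ 0.56242795 -0.23951011  0.03      ]
box [0.49669303 0.12974598 0.03      ]
[[-0.0, -0.956, -0.294, 0.077], [1.0, -0.0, 0.0, -0.0], [-0.0, -0.294, 0.956, -0.071], [0.0, 0.0, 0.0, 1.0]] 71.7986941640869
```

Emit:
{"method": "carry_out", "body": {
  "steps": [0.427, -0.304, 0, 0, 0, 0.135, 0.4, 0.427, -0.304, 0, 0, 0, 0.135, 0.4, 0.427, -0.304, 0, 0, 0, 0.135, 0.4, 0.427, -0.304, 0, 0, 0, 0.135, 0.4, 0.427, -0.304, 0, 0, 0, 0.135, 0.4, 0.427, -0.304, 0, 0, 0, 0.135, 0.4, 0.427, -0.304, 0, 0, 0, 0.135, 0.4, 0.427, -0.304, 0, 0, 0, 0.135, 0.4, 0.427, -0.304, 0, 0, 0, 0.135, 0.4, 0.427, -0.304, 0, 0, 0, 0.135, 0.4, 0.427, -0.304, 0, 0, 0, 0.135, 0.4, 0.427, -0.304, 0, 0, 0, 0.135, 0.4, 0.427, -0.304, 0, 0, 0, 0.135, 0.4, 0.427, -0.304, 0, 0, 0, 0.135, 0.4, 0.427, -0.304, 0, 0, 0, 0.135, 0.4, 0.427, -0.304, 0, 0, 0, 0.135, 0.4]
}}

```text
time_s: 1.7
eef_pos: [0.5014, -0.0644, 0.3039]
eef_rot: [0.0, 0.989, 0.151, -0.0]
wrist_force: [-0.1, 0.3, 0.1]
opening: 0.403
grasp_force: 0.0
```

```bash
python3 - <<'E'
from h import *
o=ctrl.get_obs();print({k:np.round(o[k],4) for k in('time_s','q','eef_pos','eef_rot','wrist_force','opening')})
a=save('wrist','w1.png')
E
```

```text
{'time_s': np.float64(1.7), 'q': array([-3.6290e-01,  2.3900e-02,  1.7783e+00, -1.0000e-04,  1.3393e+00,
        9.0500e-01]), 'eef_pos': array([ 0.5014, -0.0644,  0.3039]), 'eef_rot': array([ 0.    ,  0.9885,  0.1509, -0.    ]), 'wrist_force': array([-0.1301,  0.2858,  0.0935]), 'opening': np.float64(0.4032)}
```

View pics/w1.png

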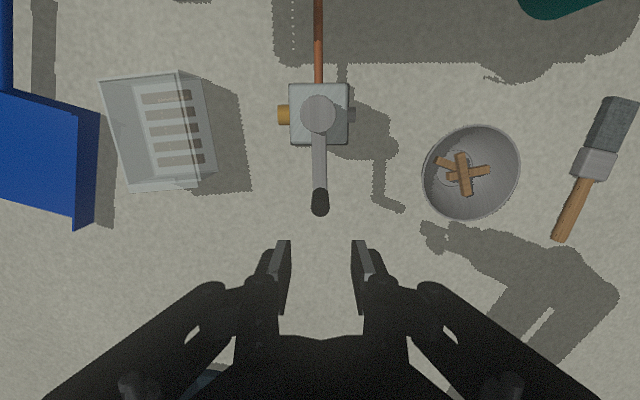

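The wrist view, with the fingers open, shows the post top at (320,196), the spindle cap at (318,114) and the bar nearly in line with tool x.

```bash
cat >> h.py <<'E'
from scipy.spatial.transform import Rotation as R
def wT(o):
    T=np.eye(4);q=o['eef_rot'];T[:3,:3]=R.from_quat([q[1],q[2],q[3],q[0]]).as_matrix();T[:3,3]=o['eef_pos']
    return T@np.array(ctrl.camera_params('wrist')['hand_eye'])
E
python3 - <<'E'
from h import *
o=ctrl.get_obs();T=wT(o)
im=cv2.imread('pics/w1.png');g=cv2.cvtColor(im,cv2.COLOR_BGR2GRAY)
m=np.zeros_like(g);m[180:225,300:340]=(g[180:225,300:340]<55);ys,xs=np.nonzero(m);print('dark',xs.min(),xs.max(),ys.min(),ys.max())
top=(xs.mean(),ys.min()+ (xs.max()-xs.min()+1)/2)
bot=(xs.mean(),ys.max()- (xs.max()-xs.min()+1)/2)
for n,uv in(('ytop',top),('ybot',bot)):
    print(n,uv,plane('wrist',*uv,.158,T),tri(ray('wrist',*uv,T),ray('top',356.5,248.5)),tri(ray('wrist',*uv,T),ray('scene',328.7,156)))
c=plane('wrist',318,114,.127,T);print('cap',c,tri(ray('wrist',318,114,T),ray('top',348,226)))
E
```

```text
dark 311 329 188 215
ytop (np.float64(320.3735408560311), np.float64(197.5)) [ 0.51464972 -0.05944421  0.158     ] (array([ 0.50460918, -0.06367441,  0.12172629]), np.float64(0.0022068480914156077)) (array([ 0.51458969, -0.05605902,  0.17119451]), np.float64(0.008568010104355742))
ybot (np.float64(320.3735408560311), np.float64(205.5)) [ 0.508099   -0.06149024  0.158     ] (array([ 0.5031228 , -0.06332181,  0.1418197 ]), np.float64(0.00056863618524346)) (array([ 0.5074538 , -0.06001565,  0.16228907]), np.float64(0.004373311655991221))
cap [ 0.57646796 -0.0379812   0.127     ] (array([ 0.5757796 , -0.03952868,  0.10694453]), np.float64(0.003899172017210417))
```

Emit:
{"method": "carry_out", "body": {
  "steps": [0.002, 0, 0.02, 0, 0, 0, 0.38, 0.002, 0, 0.05, 0, 0, 0, 0.38, 0.002, 0, 0.08, 0, 0, 0, 0.38, 0.002, 0, 0.105, 0, 0, 0, 0.38, 0.002, 0, 0.105, 0, 0, 0, 0.38, 0.002, 0, 0.105, 0, 0, 0, 0.26, 0.002, 0, 0.105, 0, 0, 0, 0.26, 0.002, 0, 0.105, 0, 0, 0, 0.26]
}}

```text
time_s: 2.55
eef_pos: [0.5046, -0.0633, 0.2007]
eef_rot: [0.001, 0.988, 0.152, 0.001]
wrist_force: [0.2, -0.1, -0.7]
opening: 0.26
grasp_force: 0.0
```

```bash
python3 - <<'E'
from h import *
o=ctrl.get_obs();print({k:np.round(o[k],4) for k in('time_s','q','eef_pos','eef_rot','wrist_force','opening')})
a=save('wrist','w2.png');b=save('scene','s2.png')
r=lambda i,s:cv2.resize(i,None,fx=s,fy=s,interpolation=cv2.INTER_CUBIC)[:,:,::-1]
A=r(a[100:300,220:420],2);B=r(b[120:220,240:340],4)
cv2.imwrite('pics/c2.png',np.hstack([A,B]))
E
```

```text
{'time_s': np.float64(2.55), 'q': array([-0.3585,  0.1535,  1.8643, -0.    ,  1.1207,  0.9077]), 'eef_pos': array([ 0.5046, -0.0633,  0.2007]), 'eef_rot': array([8.000e-04, 9.884e-01, 1.517e-01, 1.400e-03]), 'wrist_force': array([ 0.2216, -0.1078, -0.6726]), 'opening': np.float64(0.2597)}
```

View pics/c2.png

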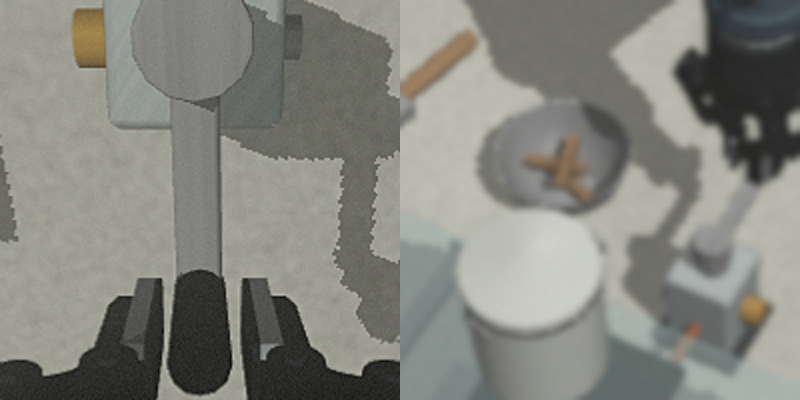

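The post stands centred between the pads with about 3 mm gap each side, and nothing is touching. Starting to open, tracking the canister's sink in the scene camera.

```bash
cat > m.py <<'E'
from h import *
PIV=np.array([.5752,-.0393])
def proj(n,X):
    p,f=K(n);T=np.linalg.inv(np.array(p['cam_to_world']));c=(T@np.r_[X,1])[:3];s=c[:2]/c[2];s=s*(1+p['k1']*(s@s))
    return s*f+[p['cx'],p['cy']]
def stat():
    o=ctrl.get_obs();q=o['eef_rot'];M=R.from_quat([q[1],q[2],q[3],q[0]]).as_matrix()
    d=o['eef_pos'][:2]-PIV
    ang=(np.arctan2(d[1],d[0])-(.3046-np.pi)+np.pi)%(2*np.pi)-np.pi
    print('t',round(float(o['time_s']),2),'phi_pos',round(ang,4),'yaw',round(np.arctan2(M[1,0],M[0,0])-.3046,4),'r',round(np.hypot(*d),4),'z',round(o['eef_pos'][2],4),'F xyz tool',np.round(M.T@o['wrist_force'],2),'open',round(float(o['opening']),3))
def drop():
    cv2.setNumThreads(1)
    ref=cv2.cvtColor(cv2.imread('pics/s2.png'),cv2.COLOR_BGR2GRAY).astype(np.float32)
    im=ctrl.camera('scene');cv2.imwrite('pics/last.png',im[:,:,::-1]);g=cv2.cvtColor(im,cv2.COLOR_RGB2GRAY).astype(np.float32)
    m=np.zeros((400,640),np.uint8);cv2.ellipse(m,(273,188),(21,18),0,0,360,255,-1);m[188:222,252:295]=255
    best=None
    for y0 in(0,3,6,9):
        W=np.float32([[1,0,0],[0,1,y0]])
        try: cc,W=cv2.findTransformECC(ref,g,W,cv2.MOTION_TRANSLATION,(3,100,1e-5),m,3)
        except cv2.error: continue
        if best is None or cc>best[0]: best=(cc,W[0,2],W[1,2])
    X=plane('scene',273,183,.318);p0=proj('scene',X);z=np.arange(-.01,.06,.0005)
    Y=np.array([proj('scene',X-[0,0,a])-p0 for a in z])
    mm=1000*z[np.argmin(np.hypot(*(Y-np.array(best[1:])).T))]
    print('cc %.4f px %.2f %.2f  drop %.1f mm'%(*best,mm))
if __name__=='__main__': stat();drop()
E
python3 m.py
```

```text
t 2.65 phi_pos 0.0189 yaw 0.0003 r 0.0748 z 0.2002 F xyz tool [-0.13 -0.34 -0.32] open 0.26
cc 1.0000 px -0.00 0.00  drop 0.0 mm
```

Emit:
{"method": "carry_out", "body": {
  "steps": [0, 0.0023, 0, 0, 0, -0.03, 0.26, 0.0003, 0.0045, 0, 0, 0, -0.06, 0.26, 0.0003, 0.0067, 0, 0, 0, -0.09, 0.26, 0.0005, 0.009, 0, 0, 0, -0.12, 0.26, 0.0008, 0.0112, 0, 0, 0, -0.15, 0.26, 0.0008, 0.0112, 0, 0, 0, -0.15, 0.26, 0.0008, 0.0112, 0, 0, 0, -0.15, 0.26]
}}

```text
time_s: 3.4
eef_pos: [0.5079, -0.073, 0.1992]
eef_rot: [-0.0, 0.974, 0.225, 0.0]
wrist_force: [1.3, 2.5, 0.4]
opening: 0.257
grasp_force: 1.0
```

```bash
python3 m.py
```

```text
t 3.4 phi_pos 0.1599 yaw 0.1494 r 0.0752 z 0.1992 F xyz tool [ 2.26 -1.7  -0.4 ] open 0.257
cc 0.9999 px 0.01 0.01  drop 0.0 mm
```

Emit:
{"method": "carry_out", "body": {
  "steps": [0, 0.0019, 0, 0, 0, -0.025, 0.26, 0.0001, 0.0037, 0, 0, 0, -0.05, 0.26, 0.0001, 0.0037, 0, 0, 0, -0.05, 0.26, 0.0001, 0.0037, 0, 0, 0, -0.05, 0.26]
}}

```text
time_s: 3.85
eef_pos: [0.5094, -0.0767, 0.1989]
eef_rot: [0.0, 0.968, 0.25, -0.0]
wrist_force: [-0.1, 1.6, 1.1]
opening: 0.261
grasp_force: 0.9
```

```bash
python3 m.py
```

```text
t 3.85 phi_pos 0.2122 yaw 0.2001 r 0.0756 z 0.1989 F xyz tool [ 0.65 -1.48 -1.06] open 0.261
cc 0.9998 px -0.02 0.04  drop 0.0 mm
```

Emit:
{"method": "carry_out", "body": {
  "steps": [0, 0.0019, 0, 0, 0, -0.025, 0.26, 0, 0.0037, 0, 0, 0, -0.05, 0.26, 0, 0.0037, 0, 0, 0, -0.05, 0.26, 0, 0.0037, 0, 0, 0, -0.05, 0.26]
}}

```text
time_s: 4.3
eef_pos: [0.5113, -0.0799, 0.1988]
eef_rot: [0.0, 0.962, 0.274, -0.0]
wrist_force: [-0.4, 2.6, 0.3]
opening: 0.259
grasp_force: 1.0
```

```bash
python3 m.py
```

```text
t 4.3 phi_pos 0.2613 yaw 0.2501 r 0.0757 z 0.1988 F xyz tool [ 1.01 -2.48 -0.33] open 0.259
cc 0.9998 px -0.03 0.03  drop 0.0 mm
```

Emit:
{"method": "carry_out", "body": {
  "steps": [0, 0.0019, 0, 0, 0, -0.025, 0.26, 0.0001, 0.0037, 0, 0, 0, -0.05, 0.26, 0.0001, 0.0037, 0, 0, 0, -0.05, 0.26, 0.0001, 0.0037, 0, 0, 0, -0.05, 0.26, 0.0001, 0.0037, 0, 0, 0, -0.05, 0.26]
}}

```text
time_s: 4.85
eef_pos: [0.5133, -0.0829, 0.1989]
eef_rot: [0.0, 0.955, 0.298, -0.0]
wrist_force: [0.7, 2.9, 0.4]
opening: 0.257
grasp_force: 1.0
```

```bash
python3 m.py
```

```text
t 4.85 phi_pos 0.3093 yaw 0.3001 r 0.0757 z 0.1989 F xyz tool [ 2.17 -1.98 -0.36] open 0.257
cc 0.9999 px -0.04 -0.00  drop 0.0 mm
```

Emit:
{"method": "carry_out", "body": {
  "steps": [0, 0.0019, 0, 0, 0, -0.025, 0.26, 0.0001, 0.0037, 0, 0, 0, -0.05, 0.26, 0.0001, 0.0037, 0, 0, 0, -0.05, 0.26, 0.0001, 0.0037, 0, 0, 0, -0.05, 0.26, 0.0001, 0.0037, 0, 0, 0, -0.05, 0.26]
}}

```text
time_s: 5.4
eef_pos: [0.5155, -0.0859, 0.1989]
eef_rot: [0.0, 0.947, 0.321, -0.0]
wrist_force: [-0.0, 2.9, 0.9]
opening: 0.257
grasp_force: 1.0
```

```bash
python3 m.py
```

```text
t 5.4 phi_pos 0.3588 yaw 0.35 r 0.0757 z 0.1989 F xyz tool [ 1.73 -2.27 -0.94] open 0.257
cc 0.9998 px -0.06 0.01  drop 0.0 mm
```

Emit:
{"method": "carry_out", "body": {
  "steps": [0, 0.0019, 0, 0, 0, -0.025, 0.26, 0.0001, 0.0037, 0, 0, 0, -0.05, 0.26, 0.0001, 0.0037, 0, 0, 0, -0.05, 0.26, 0.0001, 0.0037, 0, 0, 0, -0.05, 0.26, 0.0001, 0.0037, 0, 0, 0, -0.05, 0.26]
}}

```text
time_s: 5.95
eef_pos: [0.5179, -0.0888, 0.1989]
eef_rot: [0.0, 0.939, 0.345, 0.0]
wrist_force: [-0.6, 2.6, 0.1]
opening: 0.263
grasp_force: 1.0
```

```bash
python3 m.py
```

```text
t 5.95 phi_pos 0.4076 yaw 0.4001 r 0.0757 z 0.1989 F xyz tool [ 1.19 -2.36 -0.09] open 0.263
cc 0.9998 px -0.07 0.02  drop 0.0 mm
```

Emit:
{"method": "carry_out", "body": {
  "steps": [0, 0.0019, 0, 0, 0, -0.025, 0.26, 0.0001, 0.0037, 0, 0, 0, -0.05, 0.26, 0.0001, 0.0037, 0, 0, 0, -0.05, 0.26, 0.0001, 0.0037, 0, 0, 0, -0.05, 0.26, 0.0001, 0.0037, 0, 0, 0, -0.05, 0.26]
}}

```text
time_s: 6.5
eef_pos: [0.5204, -0.0915, 0.1989]
eef_rot: [0.0, 0.93, 0.368, 0.0]
wrist_force: [-0.3, 2.5, -0.5]
opening: 0.259
grasp_force: 1.0
```

```bash
python3 m.py
```

```text
t 6.5 phi_pos 0.4566 yaw 0.45 r 0.0757 z 0.1989 F xyz tool [ 1.49 -2.03  0.5 ] open 0.259
cc 0.9997 px -0.06 0.03  drop 0.0 mm
```

Emit:
{"method": "carry_out", "body": {
  "steps": [0, 0.0019, 0, 0, 0, -0.025, 0.26, 0.0001, 0.0037, 0, 0, 0, -0.05, 0.26, 0.0001, 0.0037, 0, 0, 0, -0.05, 0.26, 0.0001, 0.0037, 0, 0, 0, -0.05, 0.26, 0.0001, 0.0037, 0, 0, 0, -0.05, 0.26]
}}

```text
time_s: 7.05
eef_pos: [0.523, -0.0942, 0.1989]
eef_rot: [0.0, 0.92, 0.392, -0.0]
wrist_force: [-0.5, 2.1, 1.2]
opening: 0.261
grasp_force: 1.0
```

```bash
python3 m.py
```

```text
t 7.05 phi_pos 0.5055 yaw 0.5 r 0.0758 z 0.1989 F xyz tool [ 1.16 -1.79 -1.2 ] open 0.261
cc 0.9997 px -0.07 0.04  drop 0.0 mm
```

Emit:
{"method": "carry_out", "body": {
  "steps": [0, 0.0019, 0, 0, 0, -0.025, 0.26, 0.0001, 0.0037, 0, 0, 0, -0.05, 0.26, 0.0001, 0.0037, 0, 0, 0, -0.05, 0.26, 0.0001, 0.0037, 0, 0, 0, -0.05, 0.26, 0.0001, 0.0037, 0, 0, 0, -0.05, 0.26]
}}

```text
time_s: 7.6
eef_pos: [0.5257, -0.0967, 0.1989]
eef_rot: [0.0, 0.91, 0.414, 0.0]
wrist_force: [0.2, 3.0, 1.4]
opening: 0.257
grasp_force: 1.0
```

```bash
python3 m.py
```

```text
t 7.6 phi_pos 0.5543 yaw 0.5501 r 0.0758 z 0.1989 F xyz tool [ 2.33 -1.82 -1.36] open 0.257
cc 0.9997 px -0.06 0.05  drop 0.0 mm
```

Emit:
{"method": "carry_out", "body": {
  "steps": [0, 0.0019, 0, 0, 0, -0.025, 0.26, 0.0001, 0.0037, 0, 0, 0, -0.05, 0.26, 0.0001, 0.0037, 0, 0, 0, -0.05, 0.26, 0.0001, 0.0037, 0, 0, 0, -0.05, 0.26, 0.0001, 0.0037, 0, 0, 0, -0.05, 0.26]
}}

```text
time_s: 8.15
eef_pos: [0.5286, -0.099, 0.1989]
eef_rot: [0.0, 0.899, 0.437, 0.0]
wrist_force: [-0.8, 2.6, 1.0]
opening: 0.254
grasp_force: 1.1
```

```bash
python3 m.py
```

```text
t 8.15 phi_pos 0.6032 yaw 0.6001 r 0.0758 z 0.1989 F xyz tool [ 1.54 -2.24 -1.02] open 0.254
cc 0.9997 px -0.06 0.05  drop 0.0 mm
```

Emit:
{"method": "carry_out", "body": {
  "steps": [0, 0.0019, 0, 0, 0, -0.025, 0.26, 0.0001, 0.0037, 0, 0, 0, -0.05, 0.26, 0.0001, 0.0037, 0, 0, 0, -0.05, 0.26, 0.0001, 0.0037, 0, 0, 0, -0.05, 0.26, 0.0001, 0.0037, 0, 0, 0, -0.05, 0.26]
}}

```text
time_s: 8.7
eef_pos: [0.5315, -0.1012, 0.1989]
eef_rot: [0.0, 0.888, 0.459, 0.0]
wrist_force: [-1.0, 2.9, 0.1]
opening: 0.258
grasp_force: 1.1
```

```bash
python3 m.py
```

```text
t 8.7 phi_pos 0.6519 yaw 0.65 r 0.0758 z 0.1989 F xyz tool [ 1.84 -2.47 -0.13] open 0.258
cc 0.9997 px -0.07 0.03  drop 0.0 mm
```

Emit:
{"method": "carry_out", "body": {
  "steps": [0, 0.0019, 0, 0, 0, -0.025, 0.26, 0.0001, 0.0037, 0, 0, 0, -0.05, 0.26, 0.0001, 0.0037, 0, 0, 0, -0.05, 0.26, 0.0001, 0.0037, 0, 0, 0, -0.05, 0.26, 0.0001, 0.0037, 0, 0, 0, -0.05, 0.26]
}}

```text
time_s: 9.25
eef_pos: [0.5346, -0.1033, 0.1989]
eef_rot: [0.0, 0.876, 0.481, 0.0]
wrist_force: [-0.6, 2.3, -0.5]
opening: 0.261
grasp_force: 1.1
```

```bash
python3 m.py
```

```text
t 9.25 phi_pos 0.7012 yaw 0.7001 r 0.0758 z 0.1989 F xyz tool [ 1.65 -1.73  0.46] open 0.261
cc 0.9991 px -0.05 0.14  drop 0.5 mm
```

Onset may have begun (0.5 mm). I'll hold and measure the speed.

Emit:
{"method": "carry_out", "body": {
  "steps": [0, 0, 0, 0, 0, 0, 0.26, 0, 0, 0, 0, 0, 0, 0.26, 0, 0, 0, 0, 0, 0, 0.26]
}}

```text
time_s: 9.6
eef_pos: [0.5346, -0.1032, 0.1989]
eef_rot: [0.0, 0.876, 0.482, 0.0]
wrist_force: [-1.0, 2.5, -0.1]
opening: 0.259
grasp_force: 1.0
```

```bash
python3 m.py
```

```text
t 9.6 phi_pos 0.7005 yaw 0.7002 r 0.0757 z 0.1989 F xyz tool [ 1.62 -2.16  0.13] open 0.259
cc 0.9991 px -0.06 0.12  drop 0.5 mm
```

Emit:
{"method": "carry_out", "body": {
  "steps": [0, 0.0015, 0, 0, 0, -0.02, 0.26, 0, 0.0015, 0, 0, 0, -0.02, 0.26, 0, 0.0015, 0, 0, 0, -0.02, 0.26, 0, 0.0015, 0, 0, 0, -0.02, 0.26]
}}

```text
time_s: 10.05
eef_pos: [0.5358, -0.1041, 0.1989]
eef_rot: [-0.0, 0.872, 0.49, -0.0]
wrist_force: [-1.1, 2.6, 0.3]
opening: 0.264
grasp_force: 1.2
```

```bash
python3 m.py
```

```text
t 10.05 phi_pos 0.7201 yaw 0.7201 r 0.0758 z 0.1989 F xyz tool [ 1.66 -2.28 -0.32] open 0.264
cc 0.9990 px -0.05 0.18  drop 0.5 mm
```

Emit:
{"method": "carry_out", "body": {
  "steps": [0, 0.0011, 0, 0, 0, -0.015, 0.26, 0, 0.0022, 0, 0, 0, -0.03, 0.26, 0, 0.0022, 0, 0, 0, -0.03, 0.26, 0, 0.0022, 0, 0, 0, -0.03, 0.26, 0, 0.0022, 0, 0, 0, -0.03, 0.26]
}}

```text
time_s: 10.6
eef_pos: [0.5378, -0.1052, 0.1989]
eef_rot: [0.0, 0.864, 0.503, 0.0]
wrist_force: [-0.4, 2.3, 0.4]
opening: 0.26
grasp_force: 1.2
```

```bash
python3 m.py
```

```text
t 10.6 phi_pos 0.7495 yaw 0.7501 r 0.0758 z 0.1989 F xyz tool [ 1.8  -1.49 -0.41] open 0.26
cc 0.9989 px -0.05 0.25  drop 1.0 mm
```

Emit:
{"method": "carry_out", "body": {
  "steps": [0, 0.0011, 0, 0, 0, -0.015, 0.26, 0, 0.0022, 0, 0, 0, -0.03, 0.26, 0, 0.0022, 0, 0, 0, -0.03, 0.26, 0, 0.0022, 0, 0, 0, -0.03, 0.26, 0, 0.0022, 0, 0, 0, -0.03, 0.26]
}}

```text
time_s: 11.15
eef_pos: [0.5397, -0.1063, 0.1989]
eef_rot: [0.0, 0.856, 0.516, 0.0]
wrist_force: [-1.4, 2.8, 0.1]
opening: 0.262
grasp_force: 1.2
```

```bash
python3 m.py; python3 - <<'E'
from h import *
r=lambda n:cv2.resize(cv2.imread('pics/'+n)[150:250,205:355],None,fx=2.6,fy=2.6,interpolation=cv2.INTER_CUBIC)
a,b=r('s2.png'),r('last.png');d=np.clip(128+3*(b.astype(int)-a),0,255).astype(np.uint8)
cv2.imwrite('pics/c3.png',np.hstack([b,d]))
E
```

```text
t 11.15 phi_pos 0.7788 yaw 0.7802 r 0.0758 z 0.1989 F xyz tool [ 1.78 -2.56 -0.1 ] open 0.262
cc 0.9983 px 0.05 0.67  drop 3.0 mm
```

View pics/c3.png

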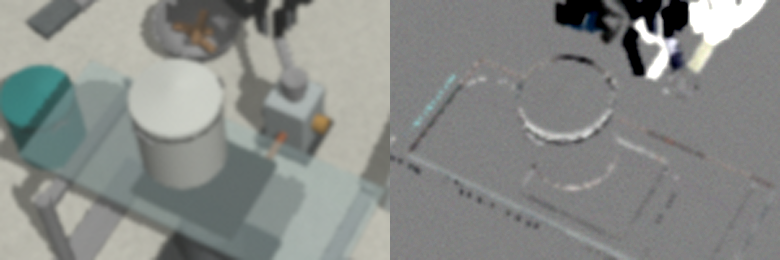

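The difference picture shows the whole shelf and canister shifted down, about 3 mm, with no arm shadow on them, so it is sinking. Holding to measure the speed.

Emit:
{"method": "carry_out", "body": {
  "steps": [0, 0, 0, 0, 0, 0, 0.26, 0, 0, 0, 0, 0, 0, 0.26, 0, 0, 0, 0, 0, 0, 0.26, 0, 0, 0, 0, 0, 0, 0.26]
}}

```text
time_s: 11.6
eef_pos: [0.5396, -0.1063, 0.1989]
eef_rot: [0.0, 0.856, 0.516, -0.0]
wrist_force: [-0.7, 1.7, 0.8]
opening: 0.26
grasp_force: 1.2
```

```bash
python3 m.py
```

```text
t 11.6 phi_pos 0.7781 yaw 0.7802 r 0.0758 z 0.1989 F xyz tool [ 1.22 -1.42 -0.78] open 0.26
cc 0.9983 px 0.06 0.66  drop 3.0 mm
```

Emit:
{"method": "carry_out", "body": {
  "steps": [0, 0.0008, 0, 0, 0, -0.01, 0.26, 0, 0.0015, 0, 0, 0, -0.02, 0.26, 0, 0.0015, 0, 0, 0, -0.02, 0.26, 0, 0.0015, 0, 0, 0, -0.02, 0.26, 0, 0.0015, 0, 0, 0, -0.02, 0.26]
}}

```text
time_s: 12.15
eef_pos: [0.541, -0.107, 0.1989]
eef_rot: [0.0, 0.851, 0.525, 0.0]
wrist_force: [-1.6, 2.6, -0.1]
opening: 0.262
grasp_force: 1.2
```

```bash
python3 m.py
```

```text
t 12.15 phi_pos 0.798 yaw 0.8002 r 0.0758 z 0.1989 F xyz tool [ 1.64 -2.63  0.1 ] open 0.262
cc 0.9979 px 0.06 0.76  drop 3.0 mm
```

Emit:
{"method": "carry_out", "body": {
  "steps": [0, 0.0011, 0, 0, 0, -0.015, 0.26, 0, 0.0022, 0, 0, 0, -0.03, 0.26, 0, 0.0022, 0, 0, 0, -0.03, 0.26, 0, 0.0022, 0, 0, 0, -0.03, 0.26, 0, 0.0022, 0, 0, 0, -0.03, 0.26, 0, 0.0022, 0, 0, 0, -0.03, 0.26]
}}

```text
time_s: 12.8
eef_pos: [0.543, -0.108, 0.1989]
eef_rot: [0.0, 0.843, 0.537, 0.0]
wrist_force: [-1.0, 1.9, 0.2]
opening: 0.256
grasp_force: 1.1
```

```bash
python3 m.py
```

```text
t 12.8 phi_pos 0.8272 yaw 0.8302 r 0.0759 z 0.1989 F xyz tool [ 1.29 -1.75 -0.16] open 0.256
cc 0.9948 px 0.09 1.39  drop 6.0 mm
```

Emit:
{"method": "carry_out", "body": {
  "steps": [0, 0, 0, 0, 0, 0, 0.26, 0, 0, 0, 0, 0, 0, 0.26, 0, 0, 0, 0, 0, 0, 0.26, 0, 0, 0, 0, 0, 0, 0.26, 0, 0, 0, 0, 0, 0, 0.26]
}}

```text
time_s: 13.35
eef_pos: [0.5429, -0.108, 0.1989]
eef_rot: [-0.0, 0.843, 0.537, -0.0]
wrist_force: [-1.8, 3.3, 0.7]
opening: 0.256
grasp_force: 1.1
```

```bash
python3 m.py
```

```text
t 13.35 phi_pos 0.8268 yaw 0.8302 r 0.0759 z 0.1989 F xyz tool [ 2.25 -3.01 -0.72] open 0.256
cc 0.9948 px 0.08 1.37  drop 6.0 mm
```

Emit:
{"method": "carry_out", "body": {
  "steps": [0, 0.0011, 0, 0, 0, -0.015, 0.26, 0, 0.0022, 0, 0, 0, -0.03, 0.26, 0, 0.0022, 0, 0, 0, -0.03, 0.26, 0, 0.0022, 0, 0, 0, -0.03, 0.26, 0, 0.0022, 0, 0, 0, -0.03, 0.26, 0, 0.0022, 0, 0, 0, -0.03, 0.26]
}}

```text
time_s: 14.0
eef_pos: [0.5449, -0.1089, 0.1989]
eef_rot: [0.0, 0.835, 0.55, 0.0]
wrist_force: [-2.0, 2.1, -0.1]
opening: 0.261
grasp_force: 1.2
```

```bash
python3 m.py
```

```text
t 14.0 phi_pos 0.8559 yaw 0.8602 r 0.0759 z 0.1989 F xyz tool [ 1.18 -2.68  0.15] open 0.261
cc 0.9821 px 0.35 2.31  drop 10.0 mm
```

Emit:
{"method": "carry_out", "body": {
  "steps": [0, 0, 0, 0, 0, 0, 0.26, 0, 0, 0, 0, 0, 0, 0.26, 0, 0, 0, 0, 0, 0, 0.26, 0, 0, 0, 0, 0, 0, 0.26, 0, 0, 0, 0, 0, 0, 0.26]
}}

```text
time_s: 14.55
eef_pos: [0.5449, -0.1089, 0.1989]
eef_rot: [-0.0, 0.835, 0.55, 0.0]
wrist_force: [-1.2, 2.0, -0.6]
opening: 0.258
grasp_force: 1.2
```

```bash
python3 m.py
```

```text
t 14.55 phi_pos 0.8557 yaw 0.8602 r 0.0759 z 0.1989 F xyz tool [ 1.37 -1.94  0.56] open 0.258
cc 0.9635 px 0.58 3.15  drop 14.0 mm
```

Sinking steadily at about 7 mm/s, so I hold the angle.

Emit:
{"method": "carry_out", "body": {
  "steps": [0, 0, 0, 0, 0, 0, 0.26, 0, 0, 0, 0, 0, 0, 0.26, 0, 0, 0, 0, 0, 0, 0.26, 0, 0, 0, 0, 0, 0, 0.26, 0, 0, 0, 0, 0, 0, 0.26, 0, 0, 0, 0, 0, 0, 0.26, 0, 0, 0, 0, 0, 0, 0.26]
}}

```text
time_s: 15.3
eef_pos: [0.5449, -0.1089, 0.1989]
eef_rot: [-0.0, 0.835, 0.55, -0.0]
wrist_force: [-1.6, 2.1, 0.1]
opening: 0.262
grasp_force: 1.2
```

```bash
python3 m.py
```

```text
t 15.3 phi_pos 0.8556 yaw 0.8602 r 0.0759 z 0.1989 F xyz tool [ 1.28 -2.29 -0.07] open 0.262
cc 0.9381 px 1.00 3.94  drop 17.5 mm
```

Emit:
{"method": "carry_out", "body": {
  "steps": [0, 0, 0, 0, 0, 0, 0.26, 0, 0, 0, 0, 0, 0, 0.26, 0, 0, 0, 0, 0, 0, 0.26, 0, 0, 0, 0, 0, 0, 0.26, 0, 0, 0, 0, 0, 0, 0.26, 0, 0, 0, 0, 0, 0, 0.26, 0, 0, 0, 0, 0, 0, 0.26, 0, 0, 0, 0, 0, 0, 0.26, 0, 0, 0, 0, 0, 0, 0.26]
}}

```text
time_s: 16.25
eef_pos: [0.5449, -0.1089, 0.1989]
eef_rot: [-0.0, 0.835, 0.55, 0.0]
wrist_force: [-0.9, 2.8, -0.3]
opening: 0.26
grasp_force: 1.2
```

```bash
python3 m.py
```

```text
t 16.25 phi_pos 0.8559 yaw 0.8602 r 0.0759 z 0.1989 F xyz tool [ 2.22 -1.9   0.35] open 0.26
cc 0.9169 px 1.15 4.61  drop 20.5 mm
```

Emit:
{"method": "carry_out", "body": {
  "steps": [0, 0.0008, 0, 0, 0, -0.01, 0.26, 0, 0.0015, 0, 0, 0, -0.02, 0.26, 0, 0.0015, 0, 0, 0, -0.02, 0.26, 0, 0.0015, 0, 0, 0, -0.02, 0.26, 0, 0.0015, 0, 0, 0, -0.02, 0.26, 0, 0.0015, 0, 0, 0, -0.02, 0.26]
}}

```text
time_s: 16.9
eef_pos: [0.5463, -0.1094, 0.1989]
eef_rot: [-0.0, 0.83, 0.558, 0.0]
wrist_force: [-0.6, 2.5, -0.3]
opening: 0.261
grasp_force: 1.2
```

```bash
python3 m.py; python3 - <<'E'
from h import *
r=lambda n:cv2.resize(cv2.imread('pics/'+n)[150:270,205:355],None,fx=2.6,fy=2.6,interpolation=cv2.INTER_CUBIC)
cv2.imwrite('pics/c4.png',np.hstack([r('s2.png'),r('last.png')]))
from m import proj
X=plane('scene',273,183,.318);print([np.round(proj('scene',X-[0,0,a])-proj('scene',X),2).tolist() for a in(.01,.02,.03,.045)])
E
```

```text
t 16.9 phi_pos 0.8754 yaw 0.8802 r 0.0759 z 0.1989 F xyz tool [ 2.04 -1.51  0.34] open 0.261
cc 0.9076 px 1.29 5.25  drop 23.5 mm
[[0.38, 2.3], [0.76, 4.57], [1.13, 6.81], [1.67, 10.09]]
```

View pics/c4.png

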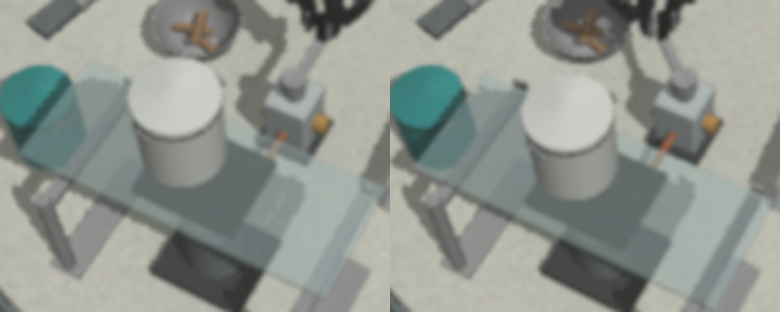

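The crops show the shelf and canister level, and about 5.3 px lower (about 23 mm of the 45). Both copies are otherwise unchanged.

Emit:
{"method": "carry_out", "body": {
  "steps": [0, 0, 0, 0, 0, 0, 0.26, 0, 0, 0, 0, 0, 0, 0.26, 0, 0, 0, 0, 0, 0, 0.26, 0, 0, 0, 0, 0, 0, 0.26, 0, 0, 0, 0, 0, 0, 0.26, 0, 0, 0, 0, 0, 0, 0.26, 0, 0, 0, 0, 0, 0, 0.26]
}}

```text
time_s: 17.65
eef_pos: [0.5463, -0.1095, 0.1989]
eef_rot: [-0.0, 0.83, 0.558, 0.0]
wrist_force: [-2.3, 2.5, 0.3]
opening: 0.258
grasp_force: 1.2
```

```bash
python3 m.py
```

```text
t 17.65 phi_pos 0.8756 yaw 0.8802 r 0.0759 z 0.1989 F xyz tool [ 1.46 -3.05 -0.25] open 0.258
cc 0.8836 px 1.46 5.89  drop 26.0 mm
```

Emit:
{"method": "carry_out", "body": {
  "steps": [0, 0.0008, 0, 0, 0, -0.01, 0.26, 0, 0.0015, 0, 0, 0, -0.02, 0.26, 0, 0.0015, 0, 0, 0, -0.02, 0.26, 0, 0.0015, 0, 0, 0, -0.02, 0.26, 0, 0.0015, 0, 0, 0, -0.02, 0.26, 0, 0.0015, 0, 0, 0, -0.02, 0.26, 0, 0.0015, 0, 0, 0, -0.02, 0.26, 0, 0.0015, 0, 0, 0, -0.02, 0.26]
}}

```text
time_s: 18.5
eef_pos: [0.5477, -0.11, 0.1989]
eef_rot: [0.0, 0.824, 0.567, 0.0]
wrist_force: [-0.9, 2.6, 1.1]
opening: 0.257
grasp_force: 1.2
```

```bash
python3 m.py
```

```text
t 18.5 phi_pos 0.8953 yaw 0.9002 r 0.0759 z 0.1989 F xyz tool [ 2.1  -1.76 -1.14] open 0.257
cc 0.8523 px 1.66 6.93  drop 31.0 mm
```

Emit:
{"method": "carry_out", "body": {
  "steps": [0, 0, 0, 0, 0, 0, 0.26, 0, 0, 0, 0, 0, 0, 0.26, 0, 0, 0, 0, 0, 0, 0.26, 0, 0, 0, 0, 0, 0, 0.26, 0, 0, 0, 0, 0, 0, 0.26, 0, 0, 0, 0, 0, 0, 0.26, 0, 0, 0, 0, 0, 0, 0.26, 0, 0, 0, 0, 0, 0, 0.26, 0, 0, 0, 0, 0, 0, 0.26]
}}

```text
time_s: 19.45
eef_pos: [0.5477, -0.11, 0.1989]
eef_rot: [-0.0, 0.824, 0.567, 0.0]
wrist_force: [-2.2, 1.9, 0.2]
opening: 0.261
grasp_force: 1.2
```

```bash
python3 m.py
```

```text
t 19.45 phi_pos 0.8954 yaw 0.9002 r 0.0759 z 0.1989 F xyz tool [ 0.94 -2.75 -0.17] open 0.261
cc 0.8235 px 1.72 7.66  drop 34.0 mm
```

Slowing to about 3 mm/s, so I open a little more.

Emit:
{"method": "carry_out", "body": {
  "steps": [0, 0.0008, 0, 0, 0, -0.01, 0.26, 0, 0.0015, 0, 0, 0, -0.02, 0.26, 0, 0.0015, 0, 0, 0, -0.02, 0.26, 0, 0.0015, 0, 0, 0, -0.02, 0.26, 0, 0.0015, 0, 0, 0, -0.02, 0.26, 0, 0.0015, 0, 0, 0, -0.02, 0.26, 0, 0.0015, 0, 0, 0, -0.02, 0.26, 0, 0.0015, 0, 0, 0, -0.02, 0.26, 0, 0.0015, 0, 0, 0, -0.02, 0.26, 0, 0.0015, 0, 0, 0, -0.02, 0.26]
}}

```text
time_s: 20.5
eef_pos: [0.5491, -0.1106, 0.1989]
eef_rot: [0.0, 0.818, 0.575, 0.0]
wrist_force: [-1.7, 2.3, 0.6]
opening: 0.262
grasp_force: 1.2
```

```bash
python3 m.py
```

```text
t 20.5 phi_pos 0.9152 yaw 0.9202 r 0.0759 z 0.1989 F xyz tool [ 1.6  -2.41 -0.61] open 0.262
cc 0.7963 px 1.99 8.65  drop 39.0 mm
```

Emit:
{"method": "carry_out", "body": {
  "steps": [0, 0, 0, 0, 0, 0, 0.26, 0, 0, 0, 0, 0, 0, 0.26, 0, 0, 0, 0, 0, 0, 0.26, 0, 0, 0, 0, 0, 0, 0.26, 0, 0, 0, 0, 0, 0, 0.26, 0, 0, 0, 0, 0, 0, 0.26, 0, 0, 0, 0, 0, 0, 0.26, 0, 0, 0, 0, 0, 0, 0.26, 0, 0, 0, 0, 0, 0, 0.26, 0, 0, 0, 0, 0, 0, 0.26, 0, 0, 0, 0, 0, 0, 0.26, 0, 0, 0, 0, 0, 0, 0.26]
}}

```text
time_s: 21.75
eef_pos: [0.5491, -0.1106, 0.1989]
eef_rot: [0.0, 0.818, 0.575, 0.0]
wrist_force: [-1.7, 2.9, 0.2]
opening: 0.26
grasp_force: 1.2
```

```bash
python3 m.py
```

```text
t 21.75 phi_pos 0.9151 yaw 0.9202 r 0.0759 z 0.1989 F xyz tool [ 2.14 -2.61 -0.2 ] open 0.26
cc 0.7961 px 1.99 8.65  drop 39.0 mm
```

No movement in 1.25 s: either it landed or it stuck. I'll measure more robustly using the lid only, plus the glass edge.

```bash
python3 - <<'E'
from h import *
ref=cv2.imread('pics/s2.png');im=cv2.imread('pics/last.png')
up=lambda i:cv2.resize(i,None,fx=8,fy=8,interpolation=cv2.INTER_CUBIC)
def match(x0,x1,y0,y1):
    t=up(ref[y0:y1,x0:x1]);s=up(im[y0-4:y1+16,x0-6:x1+8]);r=cv2.matchTemplate(s,t,cv2.TM_CCOEFF_NORMED);_,v,_,l=cv2.minMaxLoc(r);return v,l[0]/8-6,l[1]/8-4
print('lid',match(252,294,171,205)); print('rim',match(256,292,188,206)); print('foot',match(258,290,205,223))
def lid(i):
    g=cv2.cvtColor(i,cv2.COLOR_BGR2GRAY)[160:240,240:310];_,m=cv2.threshold(g,185,255,0);n,l,s,c=cv2.connectedComponentsWithStats(m);k=1+s[1:,4].argmax();return s[k],c[k]
print(lid(ref),lid(im))
r=lambda i:cv2.resize(i[160:310,195:370],None,fx=2.25,fy=2.25,interpolation=cv2.INTER_CUBIC)
cv2.imwrite('pics/c5.png',np.hstack([r(ref),r(im)]))
E
```

```text
lid (0.859307587146759, 1.75, 9.5)
rim (0.9920809864997864, 1.5, 9.375)
foot (0.9804877638816833, 1.625, 8.375)
(array([ 16,  13,  34,  28, 757], dtype=int32), array([32.47424042, 26.61426684])) (array([ 18,  22,  34,  29, 753], dtype=int32), array([34.08499336, 36.07038513]))
```

View pics/c5.png

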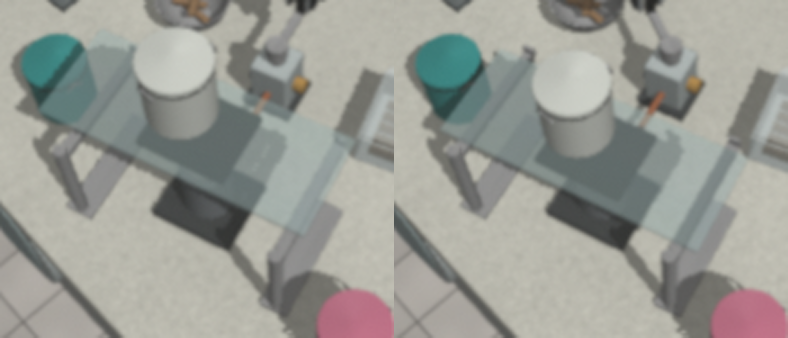

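The right crop shows the glass low over the brackets, still level. The lid has shifted by (1.6, 9.46) px, about 42 mm, so it may hang a few mm up. I'll open gently while tracking the lid.

Emit:
{"method": "carry_out", "body": {
  "steps": [0, 0.0008, 0, 0, 0, -0.01, 0.26, 0, 0.0015, 0, 0, 0, -0.02, 0.26, 0, 0.0022, 0, 0, 0, -0.03, 0.26, 0, 0.0022, 0, 0, 0, -0.03, 0.26, 0, 0.0022, 0, 0, 0, -0.03, 0.26, 0, 0.0022, 0, 0, 0, -0.03, 0.26, 0, 0.0022, 0, 0, 0, -0.03, 0.26]
}}

```text
time_s: 22.5
eef_pos: [0.5512, -0.1113, 0.1989]
eef_rot: [0.0, 0.81, 0.587, 0.0]
wrist_force: [-1.9, 2.5, -0.0]
opening: 0.256
grasp_force: 1.2
```

```bash
cat > n.py <<'E'
from m import *
def lid(i):
    g=cv2.cvtColor(i,cv2.COLOR_BGR2GRAY)[160:240,240:310];_,m=cv2.threshold(g,185,255,0);n,l,s,c=cv2.connectedComponentsWithStats(m);return c[1+s[1:,4].argmax()]
stat();old=cv2.imread('pics/last.png');ref=cv2.imread('pics/s2.png')
im=ctrl.camera('scene')[:,:,::-1].copy();cv2.imwrite('pics/last.png',im)
d=lid(im)-lid(ref);X=plane('scene',272.5,186.6,.313);z=np.arange(-.01,.06,.0002);Y=np.array([proj('scene',X-[0,0,a])[1] for a in z])-proj('scene',X)[1]
print('lid px',np.round(d,2),'drop mm %.1f'%(1000*np.interp(d[1],Y,z)),'canister diff vs prev',np.abs(im[170:230,250:300].astype(int)-old[170:230,250:300]).mean().round(2),'saddle diff',np.abs(im[235:270,265:305].astype(int)-old[235:270,265:305]).mean().round(2))
E
python3 n.py
```

```text
t 22.5 phi_pos 0.944 yaw 0.9501 r 0.0759 z 0.1989 F xyz tool [ 1.8  -2.59  0.  ] open 0.256
lid px [1.64 9.45] drop mm 42.6 canister diff vs prev 0.61 saddle diff 0.55
```

Emit:
{"method": "carry_out", "body": {
  "steps": [0, 0.0008, 0, 0, 0, -0.01, 0.26, 0, 0.0015, 0, 0, 0, -0.02, 0.26, 0, 0.0022, 0, 0, 0, -0.03, 0.26, 0, 0.0022, 0, 0, 0, -0.03, 0.26, 0, 0.0022, 0, 0, 0, -0.03, 0.26, 0, 0.0022, 0, 0, 0, -0.03, 0.26, 0, 0.0022, 0, 0, 0, -0.03, 0.26]
}}

```text
time_s: 23.25
eef_pos: [0.5532, -0.112, 0.1989]
eef_rot: [0.0, 0.801, 0.599, -0.0]
wrist_force: [-2.7, 2.2, -0.2]
opening: 0.26
grasp_force: 1.2
```

```bash
python3 n.py
```

```text
t 23.25 phi_pos 0.9729 yaw 0.9802 r 0.076 z 0.1989 F xyz tool [ 1.36 -3.2   0.17] open 0.26
lid px [1.56 9.48] drop mm 42.8 canister diff vs prev 0.65 saddle diff 0.54
```

Emit:
{"method": "carry_out", "body": {
  "steps": [0, 0.0011, 0, 0, 0, -0.015, 0.26, 0, 0.0022, 0, 0, 0, -0.03, 0.26, 0.0001, 0.003, 0, 0, 0, -0.04, 0.26, 0.0001, 0.003, 0, 0, 0, -0.04, 0.26, 0.0001, 0.003, 0, 0, 0, -0.04, 0.26, 0.0001, 0.003, 0, 0, 0, -0.04, 0.26, 0.0001, 0.003, 0, 0, 0, -0.04, 0.26]
}}

```text
time_s: 24.0
eef_pos: [0.5562, -0.1128, 0.1989]
eef_rot: [0.0, 0.789, 0.615, 0.0]
wrist_force: [-2.4, 2.4, 0.3]
opening: 0.265
grasp_force: 1.2
```

```bash
python3 n.py
```

```text
t 24.0 phi_pos 1.0129 yaw 1.0201 r 0.0759 z 0.1989 F xyz tool [ 1.7  -2.91 -0.26] open 0.265
lid px [-2.05  4.6 ] drop mm 20.4 canister diff vs prev 0.71 saddle diff 0.54
```

Nothing has moved over +0.10 rad (the lid figure there is a threshold glitch; the picture difference is unchanged), so the glass has landed. Opening on to let the ram drop.

Emit:
{"method": "carry_out", "body": {
  "steps": [0, 0.0015, 0, 0, 0, -0.02, 0.26, 0.0001, 0.003, 0, 0, 0, -0.04, 0.26, 0.0001, 0.0045, 0, 0, 0, -0.06, 0.26, 0.0002, 0.006, 0, 0, 0, -0.08, 0.26, 0.0004, 0.0075, 0, 0, 0, -0.1, 0.26, 0.0004, 0.0075, 0, 0, 0, -0.1, 0.26, 0.0004, 0.0075, 0, 0, 0, -0.1, 0.26, 0.0004, 0.0075, 0, 0, 0, -0.1, 0.26]
}}

```text
time_s: 24.85
eef_pos: [0.5636, -0.1142, 0.1989]
eef_rot: [0.0, 0.757, 0.654, 0.0]
wrist_force: [-1.8, 1.4, -0.1]
opening: 0.26
grasp_force: 1.2
```

```bash
python3 n.py
```

```text
t 24.85 phi_pos 1.1127 yaw 1.1201 r 0.0758 z 0.1989 F xyz tool [ 1.08 -2.02  0.13] open 0.26
lid px [1.53 9.48] drop mm 42.7 canister diff vs prev 1.14 saddle diff 0.54
```

Emit:
{"method": "carry_out", "body": {
  "steps": [0.0001, 0.003, 0, 0, 0, -0.04, 0.26, 0.0002, 0.006, 0, 0, 0, -0.08, 0.26, 0.0005, 0.009, 0, 0, 0, -0.12, 0.26, 0.001, 0.0119, 0, 0, 0, -0.16, 0.26, 0.0015, 0.0149, 0, 0, 0, -0.2, 0.26, 0.0022, 0.0178, 0, 0, 0, -0.24, 0.26, 0.0029, 0.0207, 0, 0, 0, -0.28, 0.26, 0.0038, 0.0236, 0, 0, 0, -0.32, 0.26, 0.0038, 0.0236, 0, 0, 0, -0.32, 0.26, 0.0038, 0.0236, 0, 0, 0, -0.32, 0.26, 0.0038, 0.0236, 0, 0, 0, -0.32, 0.26, 0.0038, 0.0236, 0, 0, 0, -0.32, 0.26]
}}

```text
time_s: 26.1
eef_pos: [0.5873, -0.1139, 0.1989]
eef_rot: [0.0, 0.643, 0.766, -0.0]
wrist_force: [-3.6, 1.3, -0.0]
opening: 0.257
grasp_force: 1.3
```

```bash
python3 n.py
```

```text
t 26.1 phi_pos 1.4275 yaw 1.4396 r 0.0756 z 0.1989 F xyz tool [ 1.91 -3.31  0.05] open 0.257
lid px [-3.17  3.61] drop mm 15.9 canister diff vs prev 3.66 saddle diff 1.55
```

Emit:
{"method": "carry_out", "body": {
  "steps": [0, 0.0019, 0, 0, 0, -0.025, 0.26, 0.0001, 0.0037, 0, 0, 0, -0.05, 0.26, 0.0001, 0.0037, 0, 0, 0, -0.05, 0.26, 0.0001, 0.0037, 0, 0, 0, -0.05, 0.26, 0.0001, 0.0037, 0, 0, 0, -0.05, 0.26, 0.0001, 0.0037, 0, 0, 0, -0.05, 0.26, 0.0001, 0.0037, 0, 0, 0, -0.05, 0.26, 0.0001, 0.0037, 0, 0, 0, -0.05, 0.26, 0.0001, 0.0037, 0, 0, 0, -0.05, 0.26, 0.0001, 0.0037, 0, 0, 0, -0.05, 0.26, 0.0001, 0.0037, 0, 0, 0, -0.05, 0.26, 0.0001, 0.0037, 0, 0, 0, -0.05, 0.26, 0.0001, 0.0037, 0, 0, 0, -0.05, 0.26, 0.0001, 0.0037, 0, 0, 0, -0.05, 0.26, 0.0001, 0.0037, 0, 0, 0, -0.05, 0.26, 0.0001, 0.0037, 0, 0, 0, -0.05, 0.26, 0.0001, 0.0037, 0, 0, 0, -0.05, 0.26, 0.0001, 0.0037, 0, 0, 0, -0.05, 0.26]
}}

```text
time_s: 27.95
eef_pos: [0.5911, -0.1131, 0.1989]
eef_rot: [0.0, 0.624, 0.782, 0.0]
wrist_force: [-3.0, 0.4, 0.6]
opening: 0.26
grasp_force: 1.4
```

```bash
python3 n.py; python3 - <<'E'
from h import *
r=lambda i:cv2.resize(i[150:310,195:370],None,fx=2.25,fy=2.25,interpolation=cv2.INTER_CUBIC)
im=cv2.imread('pics/last.png')
# scene now vs scene then (c5 right half was the landed view)
c=cv2.imread('pics/c5.png')[:,394:];b=cv2.resize(im[160:310,195:370],None,fx=2.25,fy=2.25,interpolation=cv2.INTER_CUBIC)
cv2.imwrite('pics/c6.png',np.hstack([b,np.clip(128+3*(b.astype(int)-c[:b.shape[0],:b.shape[1]]),0,255).astype(np.uint8)]))
E
```

```text
t 27.95 phi_pos 1.4778 yaw 1.4901 r 0.0755 z 0.1989 F xyz tool [ 1.08 -2.84 -0.59] open 0.26
lid px [-3.16  3.62] drop mm 16.0 canister diff vs prev 1.98 saddle diff 1.16
```

View pics/c6.png

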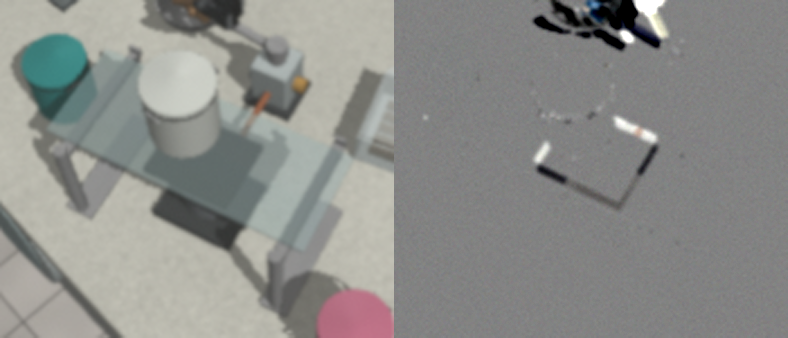

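The black saddle has dropped well below the resting glass (an edge shift of about 6 px, about 25 mm), while the glass and canister did not move. Now I shut the lever.

Emit:
{"method": "carry_out", "body": {
  "steps": [0.0001, -0.0037, 0, 0, 0, 0.05, 0.26, 0.0004, -0.0075, 0, 0, 0, 0.1, 0.26, 0.0008, -0.0112, 0, 0, 0, 0.15, 0.26, 0.0015, -0.0149, 0, 0, 0, 0.2, 0.26, 0.0023, -0.0186, 0, 0, 0, 0.25, 0.26, 0.0033, -0.0222, 0, 0, 0, 0.3, 0.26, 0.0046, -0.0257, 0, 0, 0, 0.35, 0.26, 0.0059, -0.0292, 0, 0, 0, 0.4, 0.26, 0.0075, -0.0326, 0, 0, 0, 0.45, 0.26, 0.0092, -0.036, 0, 0, 0, 0.5, 0.26, 0.0111, -0.0392, 0, 0, 0, 0.55, 0.26, 0.0131, -0.0423, 0, 0, 0, 0.6, 0.26, 0.0153, -0.0454, 0, 0, 0, 0.65, 0.26, 0.0176, -0.0483, 0, 0, 0, 0.7, 0.26, 0.0201, -0.0511, 0, 0, 0, 0.75, 0.26, 0.0227, -0.0538, 0, 0, 0, 0.8, 0.26, 0.0255, -0.0563, 0, 0, 0, 0.85, 0.26, 0.0284, -0.0587, 0, 0, 0, 0.9, 0.26, 0.0314, -0.061, 0, 0, 0, 0.95, 0.26, 0.0345, -0.0631, 0, 0, 0, 1.0, 0.26]
}}

```text
time_s: 30.0
eef_pos: [0.5235, -0.0948, 0.1999]
eef_rot: [0.002, 0.923, 0.386, 0.002]
wrist_force: [2.3, -4.9, -1.9]
opening: 0.261
grasp_force: 2.6
```

```bash
python3 n.py
```

```text
t 30.0 phi_pos 0.5166 yaw 0.4878 r 0.0759 z 0.1999 F xyz tool [-1.87  5.13  1.91] open 0.261
lid px [1.64 9.63] drop mm 43.4 canister diff vs prev 4.07 saddle diff 0.69
```

Emit:
{"method": "carry_out", "body": {
  "steps": [0.0001, -0.0037, 0, 0, 0, 0.05, 0.26, 0.0004, -0.0075, 0, 0, 0, 0.1, 0.26, 0.0008, -0.0112, 0, 0, 0, 0.15, 0.26, 0.0015, -0.0149, 0, 0, 0, 0.2, 0.26, 0.0023, -0.0186, 0, 0, 0, 0.25, 0.26, 0.0033, -0.0222, 0, 0, 0, 0.3, 0.26, 0.0046, -0.0257, 0, 0, 0, 0.35, 0.26, 0.0059, -0.0292, 0, 0, 0, 0.4, 0.26, 0.0075, -0.0326, 0, 0, 0, 0.45, 0.26, 0.0088, -0.0353, 0, 0, 0, 0.49, 0.26, 0.0088, -0.0353, 0, 0, 0, 0.49, 0.26, 0.0088, -0.0353, 0, 0, 0, 0.49, 0.26]
}}

```text
time_s: 31.25
eef_pos: [0.5034, -0.0639, 0.1996]
eef_rot: [0.002, 0.988, 0.152, 0.001]
wrist_force: [-2.3, -6.3, 0.7]
opening: 0.26
grasp_force: 2.6
```

```bash
python3 n.py
```

```text
t 31.25 phi_pos 0.0253 yaw 0.0011 r 0.0759 z 0.1996 F xyz tool [-4.06  5.37 -0.65] open 0.26
lid px [1.6  9.57] drop mm 43.2 canister diff vs prev 0.58 saddle diff 0.51
```

Emit:
{"method": "carry_out", "body": {
  "steps": [0, -0.0015, 0, 0, 0, 0.02, 0.26, 0, -0.003, 0, 0, 0, 0.04, 0.26, 0.0001, -0.0045, 0, 0, 0, 0.06, 0.26, 0.0001, -0.0045, 0, 0, 0, 0.06, 0.26, 0.0001, -0.0045, 0, 0, 0, 0.06, 0.26]
}}

```text
time_s: 31.8
eef_pos: [0.5021, -0.0596, 0.1996]
eef_rot: [0.002, 0.992, 0.122, 0.001]
wrist_force: [-2.2, -5.6, 0.6]
opening: 0.261
grasp_force: 2.8
```

```bash
python3 n.py
```

```text
t 31.8 phi_pos -0.0336 yaw -0.059 r 0.0758 z 0.1996 F xyz tool [-3.48  4.86 -0.55] open 0.261
lid px [1.66 9.61] drop mm 43.4 canister diff vs prev 0.47 saddle diff 0.53
```

Emit:
{"method": "carry_out", "body": {
  "steps": [0, -0.0008, 0, 0, 0, 0.01, 0.26, 0, -0.0015, 0, 0, 0, 0.02, 0.26, 0, -0.0022, 0, 0, 0, 0.03, 0.26, 0, -0.0022, 0, 0, 0, 0.03, 0.26]
}}

```text
time_s: 32.25
eef_pos: [0.5015, -0.0575, 0.1995]
eef_rot: [0.002, 0.994, 0.107, 0.0]
wrist_force: [-3.1, -6.6, 1.0]
opening: 0.258
grasp_force: 2.9
```

```bash
python3 n.py
```

```text
t 32.25 phi_pos -0.0628 yaw -0.0892 r 0.0759 z 0.1995 F xyz tool [-4.46  5.81 -0.98] open 0.258
lid px [1.63 9.61] drop mm 43.4 canister diff vs prev 0.46 saddle diff 0.53
```

Emit:
{"method": "carry_out", "body": {
  "steps": [0, -0.0008, 0, 0, 0, 0.01, 0.26, 0, -0.0015, 0, 0, 0, 0.02, 0.26, 0, -0.0022, 0, 0, 0, 0.03, 0.26, 0, -0.0022, 0, 0, 0, 0.03, 0.26]
}}

```text
time_s: 32.7
eef_pos: [0.501, -0.0553, 0.1995]
eef_rot: [0.002, 0.996, 0.093, 0.0]
wrist_force: [-2.0, -6.1, 1.2]
opening: 0.259
grasp_force: 2.9
```

```bash
python3 n.py
```

```text
t 32.7 phi_pos -0.0922 yaw -0.1192 r 0.0759 z 0.1995 F xyz tool [-3.06  5.59 -1.23] open 0.259
lid px [1.6  9.59] drop mm 43.3 canister diff vs prev 0.47 saddle diff 0.54
```

Emit:
{"method": "carry_out", "body": {
  "steps": [0, -0.0008, 0, 0, 0, 0.01, 0.26, 0, -0.0015, 0, 0, 0, 0.02, 0.26, 0, -0.0022, 0, 0, 0, 0.03, 0.26, 0, -0.0022, 0, 0, 0, 0.03, 0.26]
}}

```text
time_s: 33.15
eef_pos: [0.5008, -0.0534, 0.1996]
eef_rot: [0.002, 0.997, 0.078, 0.001]
wrist_force: [-2.7, -7.7, -0.4]
opening: 0.264
grasp_force: 3.7
```

```bash
python3 n.py
```

```text
t 33.15 phi_pos -0.117 yaw -0.1491 r 0.0758 z 0.1996 F xyz tool [-3.83  7.2   0.4 ] open 0.264
lid px [1.71 9.64] drop mm 43.5 canister diff vs prev 0.47 saddle diff 0.53
```

Emit:
{"method": "carry_out", "body": {
  "steps": [0, -0.0008, 0, 0, 0, 0.01, 0.26, 0, -0.0015, 0, 0, 0, 0.02, 0.26, 0, -0.0015, 0, 0, 0, 0.02, 0.26, 0, -0.0015, 0, 0, 0, 0.02, 0.26]
}}

```text
time_s: 33.6
eef_pos: [0.5006, -0.0523, 0.1997]
eef_rot: [0.002, 0.998, 0.068, 0.001]
wrist_force: [-2.3, -9.4, 0.8]
opening: 0.262
grasp_force: 4.4
```

```bash
python3 n.py
```

```text
t 33.6 phi_pos -0.132 yaw -0.169 r 0.0757 z 0.1997 F xyz tool [-3.54  9.03 -0.75] open 0.262
lid px [1.75 9.69] drop mm 43.7 canister diff vs prev 0.46 saddle diff 0.54
```

Force climbs at the lever's own stiffness (9 N), so the spindle is on its seat. I release to the centred position, open the fingers and lift.

Emit:
{"method": "carry_out", "body": {
  "steps": [0.0003, 0.0045, 0, 0, 0, -0.06, 0.26, 0.0008, 0.009, 0, 0, 0, -0.12, 0.26, 0.001, 0.0118, 0, 0, 0, -0.16, 0.26, 0.001, 0.0118, 0, 0, 0, -0.16, 0.34, 0.001, 0.0118, 0, 0, 0, -0.16, 0.34, 0.001, 0.0118, 0, 0, 0, -0.16, 0.34, 0.001, 0.0118, -0.02, 0, 0, -0.16, 0.34, 0.001, 0.0118, -0.05, 0, 0, -0.16, 0.34, 0.001, 0.0118, -0.09, 0, 0, -0.16, 0.34, -0.02, 0.0118, -0.13, 0, 0, -0.16, 0.34, -0.06, 0.0118, -0.15, 0, 0, -0.16, 0.34, -0.06, 0.0118, -0.15, 0, 0, -0.16, 0.34, -0.06, 0.0118, -0.15, 0, 0, -0.16, 0.34]
}}

```text
time_s: 34.95
eef_pos: [0.442, -0.07, 0.3497]
eef_rot: [0.001, 0.989, 0.146, 0.001]
wrist_force: [-0.2, 0.0, -0.5]
opening: 0.337
grasp_force: 0.0
```

```bash
python3 n.py; python3 - <<'E'
from h import *
a=save('wrist','w9.png');b=cv2.imread('pics/last.png')[:,:,::-1]
r=lambda i:cv2.resize(i,(400,300))
cv2.imwrite('pics/c9.png',np.hstack([r(a[:,53:587]),r(b[150:300,190:390])])[:,:,::-1])
E
```

```text
t 34.95 phi_pos -0.0783 yaw -0.0106 r 0.1367 z 0.3497 F xyz tool [-0.14 -0.08  0.47] open 0.337
lid px [ 3.34 10.62] drop mm 48.1 canister diff vs prev 2.94 saddle diff 2.11
```

View pics/c9.png

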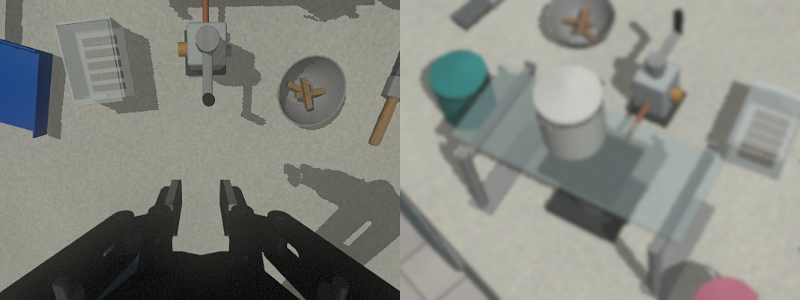

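The lever is back in line, pointing at the robot, and the gripper is clear. The lid jumped by about 1 px, so I'll check whether that is the camera or the shelf, using static things as reference.

```bash
python3 - <<'E'
from h import *
ref=cv2.imread('pics/s2.png');print(ctrl.get_obs()['time_s'])
up=lambda i:cv2.resize(i,None,fx=8,fy=8,interpolation=cv2.INTER_CUBIC)
im=ctrl.camera('scene')[:,:,::-1].copy()
for n,(x0,x1,y0,y1) in dict(dustpan=(395,480,205,280),pink=(330,375,288,330),teal=(203,222,175,200),box=(352,395,190,235),brush=(215,260,127,163),bowl=(258,300,147,170),rim=(256,292,188,206)).items():
    t=up(ref[y0:y1,x0:x1]);s=up(im[y0-14:y1+14,x0-8:x1+8]);r=cv2.matchTemplate(s,t,cv2.TM_CCOEFF_NORMED);_,v,_,l=cv2.minMaxLoc(r);print(n,round(v,3),l[0]/8-8,l[1]/8-14)
E
```

```text
35.05
dustpan 1.0 0.0 0.0
pink 1.0 0.0 0.0
teal 0.937 -0.125 0.0
box 0.999 0.0 0.0
brush 0.999 0.0 0.0
bowl 0.838 -0.625 0.375
rim 0.992 1.5 9.5
```

The static things are unmoved and the canister rim is where it landed; the lid jump was a change of lighting. Handing in.

```bash
python3 -c "
from bench import ctrl
print(ctrl.hand_in())"
```

```text
the job is handed in; nothing more can be done
None
```

The job is handed in, but the verdict was not shown: the shelf sank at about 3–10 mm/s between looks onto its brackets, the ram dropped about 25 mm clear, and the lever was pushed back to its seat (about 9 N at most) with the arm off everything at the end.

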